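# Press a flask blank into the sprung V-cradle

### The job

Take the slim white flask out of its cardboard packing insert and lay it lengthwise in the V of the sprung cradle, its barrel centred end to end and bedded on both sloping sides. Press it down gently so that the cradle sinks about one centimetre on its springs, never to the bottom of its travel, and finish while still holding it pressed there. Do not shove aside or tip the roll of tape and the little jar that stand between the two.

Things in the scene. Friction and masses are not known exactly. Their poses are not given: they have to be found in the camera images.
- flask: slim white flask to seat, about 200 g, lying on the cardboard insert at the start. Plain barrel 46 mm in diameter, 126 mm long, with a steel screw cap (40 mm diameter, reaching 26 mm past the barrel) at its +x end. Origin on the barrel's axis at mid-barrel; x runs along the barrel to the cap. Either way round is fine in the cradle. Fingers can straddle it mid-barrel from above
- insert: fixed cardboard insert: card 170 x 100 x 4 mm with two cross pieces (16 mm wide, 50 mm either side of the middle along x) that carry the flask, its axis along the insert's x, 39 mm above the underside. Chocks on them end 13 mm below the axis. Between them 84 mm of barrel is free, the card 35 mm below its axis. Origin: centre of the underside, on the mat 8 mm above the table
- jig: fixed plywood base of the sprung cradle, 190 x 110 x 12 mm, on the mat. Origin: centre of its underside, 8 mm above the table. The V runs along its x axis
- seat (a point): on the moving cradle, where mid-barrel's axis lies when fully seated and centred; x along the V, z up. Cradle up: 91 mm above the jig's underside. V: two pairs of 45 degree cheeks, 26 mm long, centred 45 mm either side of this point along x, leaving a 64 mm gap for fingers; cheeks end 6 mm below it and 33 mm to either side. In the gap the carriage plate is 45 mm below it
- cheek_left: the two sloping grey faces on the +y side of the V (one contact line); origin at the centre of the carriage's underside, 53 mm below seat
- cheek_right: the two sloping grey faces on the -y side of the V (the other contact line); origin as for the left
- cradle (a joint): how far the cradle is pushed down, in m: 0 up, 0.020 bottomed. It needs about 5.5 N to start (the flask's weight, up to 2.5 N, counts but leaves it up) and 0.7 N more per mm: about 12 N at 10 mm. The cradle also floats up to 5 mm sideways (along its y) on a centring spring of 0.4 N per mm, and its cheeks are slick (friction about 0.25)
- tape: roll of paper tape lying flat, 60 mm across, 22 mm high, origin under its centre; bystander between the work places
- jar: small glass jar, 48 mm across, 55 mm high, origin under its centre; bystander between the work places
There are look-alikes about, which are no part of the job. Leave any turquoise or yellow look-alike of the flask alone.

How it is judged (in metres and radians):
On the way, in this order (a step that is already met when the one before it is completed fails the run):
1. the flask is lifted clear of its insert in the fingers (height (world z) of flask above 0.075 m and contact force between the fingers and flask above 1 N and not (contact force between flask and insert above 0.1 N) and not (contact force between flask and jig above 0.1 N)), for 0.2 s.
2. the flask lies centred in the V, touching both sides (angle between the x axis of flask and the x axis of seat, either way round below 0.06 rad and x of flask in the frame of seat between -0.012 and 0.012 m and z of flask in the frame of seat below 0.003 m and contact force between flask and cheek_left above 0.5 N and contact force between flask and cheek_right above 0.5 N), for 0.2 s.
At the end, for the whole second after the job is handed in: Fingers still bear on the flask with over 3 N; each side of the V carries over 3 N; cradle 5 to 15 mm down; barrel within 12 mm of centred along the V, parallel within 0.06 rad, axis at most 3 mm above its fully seated position, slower than 0.02 m/s (angle between the x axis of flask and the x axis of seat, either way round below 0.06 rad and x of flask in the frame of seat between -0.012 and 0.012 m and z of flask in the frame of seat below 0.003 m and contact force between flask and cheek_left above 3 N and contact force between flask and cheek_right above 3 N and value of joint cradle between 0.005 and 0.015 m and contact force between the fingers and flask above 3 N and linear speed of flask below 0.02 m/s); the arm keeps its last pose, push and grip.
It fails at once if the cradle is driven to the bottom of its travel (19 mm or more) (value of joint cradle above 0.019 m).
It fails at once if the tape roll or the jar is moved by more than 40 mm, or the jar is tipped over (distance of any of tape, jar from where it was at the start of the episode above 0.04 m or angle between jar's own z axis and vertical above 0.5 rad).
It also fails if it takes over 38 s, if anything falls off the work surface, if the arm or the gripper's body presses on something with over 40 N, if the wrist force passes 120 N, or if a joint passes its speed limit or range.

### The arm

A 6-joint arm with a two-finger parallel gripper is mounted at the origin on the work surface. World frame = base frame: x ahead of the robot, y to its left, z up, the work surface at z = 0. Lengths are in mm, angles in rad, forces in N, time in s.
With the tool pointing down it reaches from about 400 to 925 mm from the base axis. Payload 12.5 kg.
Tool frame: the origin (TCP) lies at the very end of the fingers, on their centre line; the grasp point (between the pads) lies 19 mm behind it; z points along the fingers, y is the line along which they close (so a half turn about z gives the same grasp; the last joint's range is limited). The gripper opens to 95 mm and grips with 3 to 60 N. Pads are 20 mm wide; open, the fingers measure 119 mm over their backs; the gripper's body (75 mm by 180 mm) begins 59 mm behind the grasp point.
Start: joints at [-1.267, 0.491, 1.559, -0, 1.092, -0.106], TCP at [249.04, -573.259, 214.661] pointing down, gripper open.
Joint ranges: [-3.1, 3.1], [-0.84, 2.19], [0.05, 2.79], [-1.13, 4.28], [0.06, 2.93], [-2.69, 2.69]. Speed limits (rad/s): [2.22, 2.22, 2.79, 3.14, 3.14, 3.14].

### API

Orientations are given as [roll, pitch, yaw] about the fixed x, y, z axes, in that order (R = Rz(yaw) Ry(pitch) Rx(roll)).
In Python, from cell import state, imaging, env, spot_in, mark_of gives the robot as it stands. The module is installed in compiled form; this text tells all that it offers.
- The arm moves only by the tool step_arm, never from a script. Its argument "increments" is a list of rows, each an object with "slide": the shift along the tool's x, y, z in m, a list of three; "roll": the turn about the tool's z in rad. A call has 1 to 5 rows; each row is the pose to reach, as a shift and turn from the pose commanded when the call began, along the tool's axes at that moment; what a row does not reach only later rows make up. A row lasts 1/8 s, in which the tool goes at most 62.5 mm and 10.7 degrees, less where a joint would pass 70% of its speed; a pose out of reach is approached as far as the arm can. A call with a gripper value outside its range is refused whole. "fingers" is the opening, from 0 (shut) to 1 (fully open), set as the call begins (left out, the last holds). The fingers move at their own pace and stop on an object; the grip force is fixed at half the most. Time passes only in rows, so rows that repeat a pose let the fingers close. It gives the time, the measured TCP pose, the force, the opening and the grip force at its end, in the units of the state.
- state(): the state, without advancing time (a new reading comes with each control period).
- imaging.read_camera(name): name is "scene" or "top"; returns a dict with "color" (400x640x3 uint8, red, green, blue), "z_map" (400x640 float32, mm along the optical axis (not along the pixel's ray), 0 where there is no reading), "intrinsics" (3x3 intrinsics, pixels), "distortion" ([k1, k2, p1, p2, k3] as OpenCV has them; the pictures are not rectified), "camera_from_world" (4x4, takes a point from world to camera coordinates). Camera axes: x right, y up, looking along -z (the intrinsics and any distortion apply to the point x, -y, -z); pixel columns grow to the right and rows downward; lengths in mm; the calibration is good to about 2 mm. A picture is of the moment at which its call begins.
- env.job_done(): hands the job in; it is judged then, once.
Trained networks look in the newest picture that a camera, given by its name, has taken for a name from the list of things; names that differ only in an ending like _2 or _b are one class to them, and where a whole thing is asked for, a point or a joint stands for the part that bears it (a point fixed in the world has none). Each returns a list of dicts, best first, with "confidence" (0 to 1); they miss things now and then, are a little off and sometimes report something else, mostly with a low value. They report only what shows in the picture. A call takes as long as a camera call. They do not tell look-alikes from the thing itself.
- spot_in(camera, target): "bbox" ([left, top, right, bottom] in pixels, round what is visible of it).
- mark_of(camera, target): "uv" ([column, row] in pixels: a listed point, or the origin of a listed thing).
The state is a dict: "t": time; "joints": joint angles; "qvel": joint speeds; "tau": joint torques, N m; "eef_pos": TCP position; "tcp_rot": TCP orientation; "ft_force": force on the tool from outside, world axes, zero at the start; "moment": the same for the moment, N m; "opening": opening from 0.0 (shut) to 1.0 (fully open); "grip_force": force on a finger pad.
Only numpy, scipy, OpenCV 4.12 (cv2) and the standard library are available. Lean on these libraries where they do the work, as an engineer would, in place of code of your own. Each camera call takes 0.05 s, during which the arm holds its last target. There are 200 camera calls.

## Working session

There is one attempt and no reset: what is moved stays moved. The work goes in short steps, Python scripts to look and compute and a tool call to move; the robot and the scene stay as the last step left them, time stands still between calls to the robot, and variables do not carry over. Pictures are saved under pics/ and viewed, at most 10 in all, crops included, and the job is handed in when it is done.

Besides the shell and the picture viewer there is one more tool, called after "Emit:" in YAML: its name, and indented under it one key for each argument. step_arm: Moves the arm, as the interface text tells. Its arguments: {"type":"object","properties":{"increments":{"type":"array"},"fingers":{"type":"number"}},"required":["increments"]}

```bash
mkdir -p pics
cat > h.py <<'E'
import numpy as np, cv2
from cell import state, imaging, env, spot_in, mark_of
def ray(c,uv):
    p=cv2.undistortPoints(np.array([[uv]],float),np.array(c['intrinsics'],float),np.array(c['distortion'],float))[0,0]
    return np.array([p[0],-p[1],-1.0])
def at_depth(c,uv,d):
    T=np.linalg.inv(c['camera_from_world']); return (T@np.r_[ray(c,uv)*d,1])[:3]
def at_z(c,uv,z):
    T=np.linalg.inv(c['camera_from_world']); o=T[:3,3]; r=T[:3,:3]@ray(c,uv); return o+r*(z-o[2])/r[2]
def cloud(c,bb=None):
    h,w=c['z_map'].shape; l,t,r,b=[int(x) for x in (bb or (0,0,w,h))]
    l=max(l,0);t=max(t,0);r=min(r,w);b=min(b,h)
    v,u=np.mgrid[t:b,l:r]; d=c['z_map'][t:b,l:r]
    p=cv2.undistortPoints(np.stack([u,v],-1).reshape(-1,1,2).astype(float),np.array(c['intrinsics'],float),np.array(c['distortion'],float))[:,0]
    P=np.c_[p[:,0],-p[:,1],-np.ones(len(p))]*d.reshape(-1,1)
    T=np.linalg.inv(c['camera_from_world']); W=P@T[:3,:3].T+T[:3,3]
    W[d.ravel()==0]=np.nan
    return W.reshape(b-t,r-l,3)
E
python3 - <<'E'
from h import *
for n in ('scene','top'):
    c=imaging.read_camera(n); cv2.imwrite(f'pics/{n}0.png',c['color'][:,:,::-1])
    for t in ('flask','insert','jig','seat','tape','jar'):
        print(n,t,[(np.round(s['bbox']).tolist(),round(s['confidence'],2)) for s in spot_in(n,t)][:4],[(np.round(s['uv'],1).tolist(),round(s['confidence'],2)) for s in mark_of(n,t)][:4])
print(state())
E
```

```text
scene flask [([436.0, 170.0, 471.0, 217.0], 0.94), ([326.0, 216.0, 380.0, 261.0], 0.64), ([326.0, 128.0, 357.0, 168.0], 0.62), ([188.0, 257.0, 231.0, 318.0], 0.33)] [([341.2, 151.5], 0.87), ([351.2, 236.7], 0.69), ([451.4, 189.4], 0.62)]
scene insert [([313.0, 228.0, 385.0, 274.0], 0.82)] [([350.2, 238.4], 0.72), ([347.0, 244.7], 0.7)]
scene jig [([183.0, 256.0, 241.0, 335.0], 0.96), ([190.0, 258.0, 233.0, 318.0], 0.74), ([325.0, 220.0, 382.0, 260.0], 0.24)] [([214.3, 290.5], 0.65)]
scene seat [([192.0, 258.0, 230.0, 319.0], 0.82)] [([205.6, 278.7], 0.93)]
scene tape [([264.0, 226.0, 288.0, 250.0], 0.9)] [([275.5, 239.1], 0.9), ([286.2, 300.3], 0.2)]
scene jar [([278.0, 283.0, 298.0, 308.0], 0.59)] [([210.4, 288.2], 0.75), ([288.3, 303.7], 0.63)]
top flask [([237.0, 250.0, 284.0, 304.0], 0.89), ([272.0, 125.0, 315.0, 179.0], 0.66), ([165.0, 154.0, 186.0, 211.0], 0.6)] [([175.4, 184.4], 0.94), ([260.9, 274.5], 0.72), ([294.2, 158.0], 0.61), ([291.1, 152.8], 0.57)]
top insert [([265.0, 123.0, 330.0, 189.0], 0.84)] [([296.1, 153.6], 0.93)]
top jig [([410.0, 115.0, 454.0, 179.0], 0.83)] 
[... 332 characters left out ...]
], 0.66)]
{'t': 1.3, 'joints': array([-1.26660670e+00,  4.90872521e-01,  1.55888108e+00, -2.62354628e-05,
        1.09166242e+00, -1.05604639e-01]), 'qvel': array([ 1.19396318e-04,  5.47780174e-06,  6.66458919e-04,  1.23512119e-03,
        1.33144563e-03, -5.26926220e-04]), 'tau': array([ 1.70259307e-03, -6.12453890e+01, -2.58415568e+01,  6.93397550e-02,
        4.46288113e-02,  1.72753886e-05]), 'eef_pos': array([ 249.03603705, -573.28076988,  214.68454951]), 'tcp_rot': array([3.14141946e+00, 4.17725299e-05, 4.09806360e-01]), 'ft_force': array([-0.65331626, -0.10884632, -0.12479444]), 'moment': array([-0.01257167, -0.00657769, -0.03398008]), 'grip_force': 0.0, 'opening': 0.9990760410127693}
```

View pics/scene0.png

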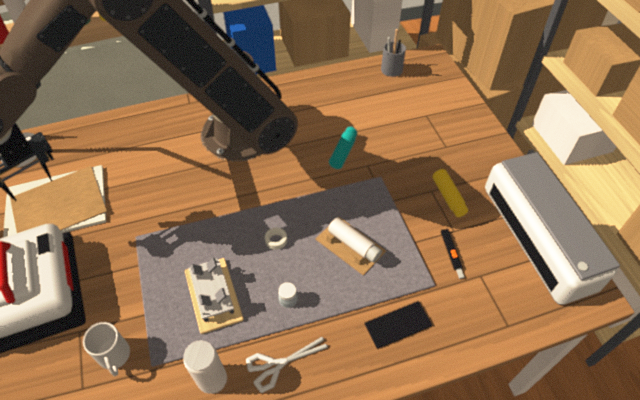

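View pics/top0.png

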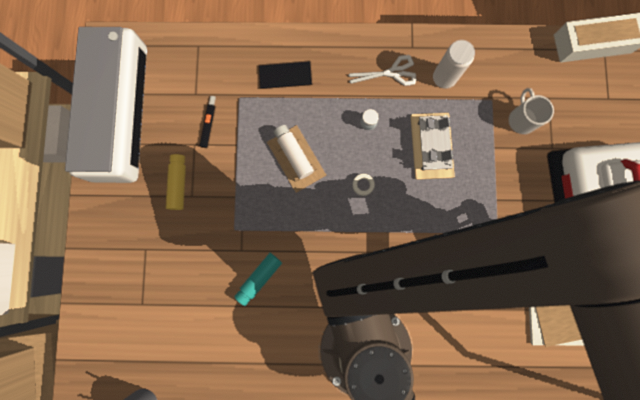

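Candidates: the white flask on the insert (scene 353,240; top 292,153), a turquoise one (scene 343,147; top 260,280), a yellow one (scene 450,193; top 175,183) and a white upright cylinder (scene 205,366; top 455,63). I choose the one on the insert. The jig is at top (433,145), the tape at (363,185), and the jar at (369,119).

Run:
```python
from h import *
cs={n:imaging.read_camera(n) for n in ('scene','top')}
for n,c in cs.items():
    print(n,'cam pos',np.linalg.inv(c['camera_from_world'])[:3,3].round())
    W=cloud(c).reshape(-1,3)
    def sel(cx,cy,r,z0,z1):
        return W[(np.hypot(W[:,0]-cx,W[:,1]-cy)<r)&(W[:,2]>z0)&(W[:,2]<z1)]
    uvF={'scene':(350,237),'top':(292,155)}[n]; uvJ={'scene':(214,290),'top':(434,146)}[n]
    F=at_z(c,uvF,50); J=at_z(c,uvJ,20); print('F',F.round(1),'J',J.round(1))
    p=sel(F[0],F[1],110,52,90); 
    q=p[:,:2]; r=cv2.minAreaRect(q.astype(np.float32)); e=np.linalg.svd(q-q.mean(0),full_matrices=False)[2][0]
    s=(q-q.mean(0))@e; print('flask',len(p),q.mean(0).round(1),np.percentile(p[:,2],[5,50,95,99]).round(1),'ax',np.degrees(np.arctan2(e[1],e[0])).round(1),'ext',s.min().round(1),s.max().round(1),'rect',r)
    for lo,hi,nm in ((14,26,'base'),(60,130,'cradle')):
        p=sel(J[0],J[1],130,lo,hi); r=cv2.minAreaRect(p[:,:2].astype(np.float32)); print(nm,len(p),r,np.percentile(p[:,2],[5,50,95]).round(1))
    for nm,uvs,z in (('tape',{'scene':(275,239),'top':(364,186)},8),('jar',{'scene':(288,300),'top':(368,121)},30)):
        print(nm,at_z(c,uvs[n],z).round(1))
    l,t={'scene':(170,200),'top':(230,90)}[n]
    cr=c['color'][t:t+145,l:l+240,::-1]; cv2.imwrite(f'pics/{n}c.png',cv2.resize(cr,None,fx=3.3,fy=3.3,interpolation=cv2.INTER_CUBIC))
    for nm in ('flask','insert','jig','seat'):
        z={'flask':47,'insert':8,'jig':8,'seat':99}[nm]
        print(nm,[(at_z(c,m['uv'],z).round(1).tolist(),round(m['confidence'],2)) for m in mark_of(n,nm)][:3])
```

```text
scene cam pos [1220. -108. 1196.]
F [529.6 194.1  50. ] J [ 561.9 -184.4   20. ]
flask 803 [542.5 199.9] [54.1 64.6 70.8 72. ] ax 31.0 ext -77.0 75.3 rect ((540.0803833007812, 202.27133178710938), (152.31976318359375, 43.81095886230469), 30.891931533813477)
base 1136 ((561.7118530273438, -193.79232788085938), (152.48828125, 220.7687530517578), 81.02238464355469) [15.  18.7 22.9]
cradle 540 ((569.70703125, -191.01918029785156), (138.1077880859375, 69.15481567382812), 3.2154858112335205) [64.2 81.4 91.9]
tape [449.2   5.5   8. ]
jar [649.2 -10.8  30. ]
flask [([527.2, 192.8, 47.0], 0.91), ([458.0, 523.4, 47.0], 0.79), ([223.3, 271.2, 47.0], 0.61)]
insert [([539.5, 194.8, 8.0], 0.98)]
jig [([561.7, -193.5, 8.0], 0.85)]
seat [([572.3, -187.3, 99.0], 0.92)]
top cam pos [ 251.  120. 1204.]
F [527.7 205.8  50. ] J [ 564.9 -194.6   20. ]
flask 850 [535.5 203.4] [55.6 66.1 72.  74.1] ax -149.2 ext -80.0 72.7 rect ((539.0299682617188, 204.7353515625), (152.70950317382812, 44.39533615112305), 30.870830535888672)
base 938 ((563.6388549804688, -192.3146209716797), (245.0726776123047, 221.51171875), 60.310028076171875) [15.6 20.  24.1]
cradle 457 ((568.5442504882812, -187.35951232910156), (136.19863891601562, 73.65667724609375), 3.5096235275268555) [63.5 82.7 93.2]
tape [449.9   3.2   8. ]
jar [633.2  -6.5  30. ]
flask [([199.9, 287.8, 47.0], 0.97), ([524.2, 199.3, 47.0], 0.83), ([443.2, 521.4, 47.0], 0.6)]
insert [([535.1, 208.6, 8.0], 0.71)]
jig [([563.9, -191.1, 8.0], 0.88)]
seat [([572.5, -195.5, 99.0], 0.94)]
```

View pics/topc.png

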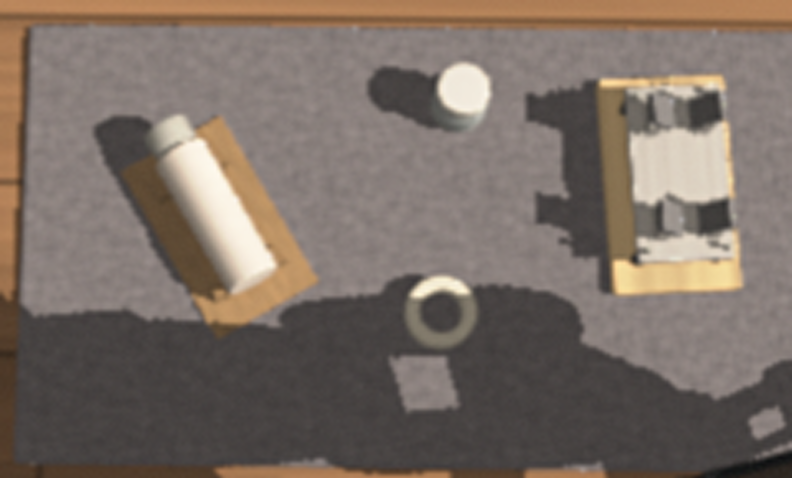

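The crop confirms the plain white barrel with its steel cap at the upper left. It lies on the cardboard insert, mid-barrel at about world (528,197), axis yaw 31°.

Emit:
step_arm:
  increments:
    - {"slide":[0.04,-0.0425,0]}
    - {"slide":[0.08,-0.085,0],"roll":-0.03}
    - {"slide":[0.12,-0.1275,0],"roll":-0.06}
    - {"slide":[0.16,-0.17,0],"roll":-0.1}
    - {"slide":[0.2,-0.2125,0],"roll":-0.131}

```text
invalid input at $.increments[0]: expected keys slide, roll
```

```bash
cat >> h.py <<'E'
def go(x,y,z,yaw):
    from scipy.spatial.transform import Rotation as R
    s=state(); q=R.from_euler('xyz',s['tcp_rot']); d=np.array([x,y,z])-s['eef_pos']
    print('t',round(s['t'],2),'pos',s['eef_pos'].round(1),'yaw',s['tcp_rot'].round(3),'slide mm',(q.inv().apply(d)).round(1),'roll',round(s['tcp_rot'][2]-yaw,3),'F',s['ft_force'].round(1),'open',round(s['opening'],3),'grip',round(s['grip_force'],1))
E
python3 -c "
from h import *
go(528,197,140,.541)"
```

```text
t 1.8 pos [ 249.  -573.3  214.7] yaw [3.142 0.    0.41 ] slide mm [ 562.7 -595.4   74.6] roll -0.131 F [ 0.5 -0.9  0.1] open 0.999 grip 0.0
```

Emit:
step_arm:
  increments:
    - {"slide":[0.04,-0.0425,0],"roll":0}
    - {"slide":[0.08,-0.085,0],"roll":0}
    - {"slide":[0.12,-0.1275,0],"roll":0}
    - {"slide":[0.16,-0.17,0],"roll":0}
    - {"slide":[0.2,-0.2125,0],"roll":0}

```text
t: 2.42
eef_pos: [348.2, -297.0, 214.8]
tcp_rot: [3.141, -0.0, 0.409]
ft_force: [0.5, -0.6, -0.7]
opening: 1.001
grip_force: 0.0
```

Emit:
step_arm:
  increments:
    - {"slide":[0.04,-0.0425,0],"roll":0}
    - {"slide":[0.08,-0.085,0],"roll":0}
    - {"slide":[0.12,-0.1275,0],"roll":0}
    - {"slide":[0.16,-0.17,0],"roll":0}
    - {"slide":[0.2,-0.2125,0],"roll":0}

```text
t: 3.05
eef_pos: [447.1, -22.2, 214.9]
tcp_rot: [3.141, -0.001, 0.41]
ft_force: [0.4, -1.3, 0.3]
opening: 1.0
grip_force: 0.0
```

```bash
python3 -c "
from h import *
go(528,197,140,.541)"
```

```text
t 3.05 pos [447.1 -22.2 214.9] yaw [ 3.141e+00 -1.000e-03  4.100e-01] slide mm [ 161.5 -168.9   74.9] roll -0.131 F [ 0.4 -1.3  0.3] open 1.0 grip 0.0
```

Emit:
step_arm:
  increments:
    - {"slide":[0.04,-0.042,0.01],"roll":-0.03}
    - {"slide":[0.08,-0.084,0.03],"roll":-0.06}
    - {"slide":[0.12,-0.126,0.05],"roll":-0.1}
    - {"slide":[0.1615,-0.169,0.075],"roll":-0.131}
    - {"slide":[0.1615,-0.169,0.075],"roll":-0.131}

```text
t: 3.68
eef_pos: [527.3, 198.1, 137.6]
tcp_rot: [-3.141, 0.002, 0.545]
ft_force: [-0.9, 0.2, -0.7]
opening: 1.001
grip_force: 0.0
```

Run:
```python
from h import *
go(528.4,196.8,28,.541)
c=imaging.read_camera('scene'); cv2.imwrite('pics/s1.png',cv2.resize(c['color'][120:300,150:440,::-1],None,fx=2.7,fy=2.7,interpolation=cv2.INTER_CUBIC))
for n in ('scene','top'):
    c=imaging.read_camera(n); W=cloud(c).reshape(-1,3)
    p=W[(np.hypot(W[:,0]-569,W[:,1]+190)<110)&(W[:,2]>78)&(W[:,2]<110)]
    r=cv2.minAreaRect(p[:,:2].astype(np.float32)); print(n,len(p),r)
    th=np.radians(3.3); R=np.array([[np.cos(th),np.sin(th)],[-np.sin(th),np.cos(th)]])
    q=(p[:,:2]-[569,-190])@R.T
    print(np.percentile(q,[1,5,50,95,99],axis=0).round(1).T)
    print(np.histogram(q[:,0],bins=np.arange(-80,85,8)),np.histogram(q[:,1],bins=np.arange(-50,55,10)))
```

```text
t 3.67 pos [527.3 198.1 137.6] yaw [-3.141e+00  2.000e-03  5.450e-01] slide mm [  0.5   1.8 109.6] roll 0.004 F [-0.9  0.2 -0.7] open 1.001 grip 0.0
scene 340 ((569.381103515625, -190.27041625976562), (119.56175994873047, 62.580238342285156), 3.2948665618896484)
[[-56.3 -54.   34.3  57.6  59.1]
 [-31.  -29.3 -11.8  28.9  30.5]]
(array([ 0,  0,  6, 44, 44, 50, 17,  0,  0,  0,  0,  0,  0,  1, 46, 46, 49,
       37,  0,  0]), array([-80, -72, -64, -56, -48, -40, -32, -24, -16,  -8,   0,   8,  16,
        24,  32,  40,  48,  56,  64,  72,  80])) (array([ 0, 10, 96, 71,  3,  3, 61, 87,  9,  0]), array([-50, -40, -30, -20, -10,   0,  10,  20,  30,  40,  50]))
top 313 ((568.5119018554688, -190.12442016601562), (116.59257507324219, 64.80989074707031), 3.427527666091919)
[[-58.6 -56.7 -33.   53.9  56.2]
 [-31.4 -29.3 -13.4  30.7  32.2]]
(array([ 0,  0, 21, 50, 46, 42,  0,  0,  0,  0,  0,  0,  0, 12, 48, 46, 42,
        6,  0,  0]), array([-80, -72, -64, -56, -48, -40, -32, -24, -16,  -8,   0,   8,  16,
        24,  32,  40,  48,  56,  64,  72,  80])) (array([ 0, 14, 81, 75,  4,  0, 51, 67, 21,  0]), array([-50, -40, -30, -20, -10,   0,  10,  20,  30,  40,  50]))
```

View pics/s1.png

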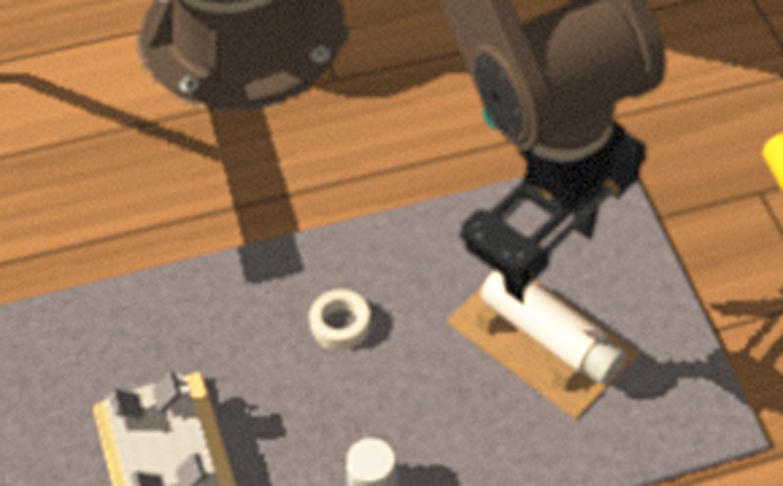

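The picture shows the open fingers (515,285) straddling the barrel above the insert. The tape (340,317) and jar (370,460) stand clear. I'll descend and close.

Emit:
step_arm:
  increments:
    - {"slide":[0,0,0.04],"roll":0}
    - {"slide":[0,0,0.08],"roll":0}
    - {"slide":[0,0,0.1],"roll":0}
    - {"slide":[0,0,0.112],"roll":0}
    - {"slide":[0,0,0.112],"roll":0}

```text
t: 4.45
eef_pos: [527.5, 194.5, 27.8]
tcp_rot: [3.142, 0.0, 0.54]
ft_force: [1.1, 0.1, 0.7]
opening: 0.997
grip_force: 0.0
```

Emit:
step_arm:
  increments:
    - {"slide":[0,0,0],"roll":0}
    - {"slide":[0,0,0],"roll":0}
    - {"slide":[0,0,0],"roll":0}
    - {"slide":[0,0,0],"roll":0}
    - {"slide":[0,0,0],"roll":0}
  fingers: 0

```text
t: 5.08
eef_pos: [527.4, 195.3, 27.7]
tcp_rot: [3.142, -0.0, 0.541]
ft_force: [0.0, 0.4, 0.2]
opening: 0.532
grip_force: 0.2
```

Emit:
step_arm:
  increments:
    - {"slide":[0,0,0],"roll":0}
    - {"slide":[0,0,0],"roll":0}
    - {"slide":[0,0,0],"roll":0}

```text
t: 5.45
eef_pos: [526.6, 196.4, 27.8]
tcp_rot: [-3.14, 0.0, 0.541]
ft_force: [-4.9, 9.7, 5.1]
opening: 0.478
grip_force: 30.0
```

Emit:
step_arm:
  increments:
    - {"slide":[0,0,-0.01],"roll":0}
    - {"slide":[0,0,-0.03],"roll":0}
    - {"slide":[0,0,-0.06],"roll":0}
    - {"slide":[0,0,-0.1],"roll":0}
    - {"slide":[0,0,-0.12],"roll":0}

```text
t: 6.08
eef_pos: [527.8, 195.2, 149.8]
tcp_rot: [3.141, -0.002, 0.541]
ft_force: [0.6, 0.6, -2.3]
opening: 0.477
grip_force: 30.0
```

Run:
```python
from h import *
go(569,-190,150,.0585)
for n in ('scene','top'):
    c=imaging.read_camera(n); cv2.imwrite(f'pics/{n}2.png',cv2.resize(c['color'][100:300,180:460,::-1] if n=='scene' else c['color'][90:230,210:480,::-1],None,fx=2.7,fy=2.7))
    W=cloud(c).reshape(-1,3); e=np.array([np.cos(.541),np.sin(.541)]);f=np.array([-e[1],e[0]])
    q=W[:,:2]-[528,196]; s=q@e; k=q@f
    m=(abs(k)<30)&(abs(s)<120)&(W[:,2]>115)&(W[:,2]<200)
    m&=(abs(s)>25)
    s,k,z=s[m],k[m],W[m,2]; print(n,m.sum(),np.histogram(s,bins=np.arange(-100,105,8))[0])
    for a,b in ((-100,-25),(25,110)):
        i=(s>a)&(s<b); print(a,s[i].min().round(1),s[i].max().round(1),'zmax',np.percentile(z[i],95).round(1),'k',k[i].mean().round(1))
```

```text
t 6.08 pos [527.8 195.2 149.8] yaw [ 3.141e+00 -2.000e-03  5.410e-01] slide mm [-1.630e+02  3.514e+02 -2.000e-01] roll 0.482 F [ 0.6  0.6 -2.3] open 0.477 grip 30.0
scene 505 [ 0  0  0  0  0  0  0  0  0  0  0  0  0  0  0 24 54 57 64 56 72 45 52 81
  0]Traceback (most recent call last):
  File "<stdin>", line 11, in <module>
    return umr_minimum(a, axis, None, out, keepdims, initial, where)
ValueError: zero-size array to reduction operation minimum which has no identity
```

View pics/scene2.png

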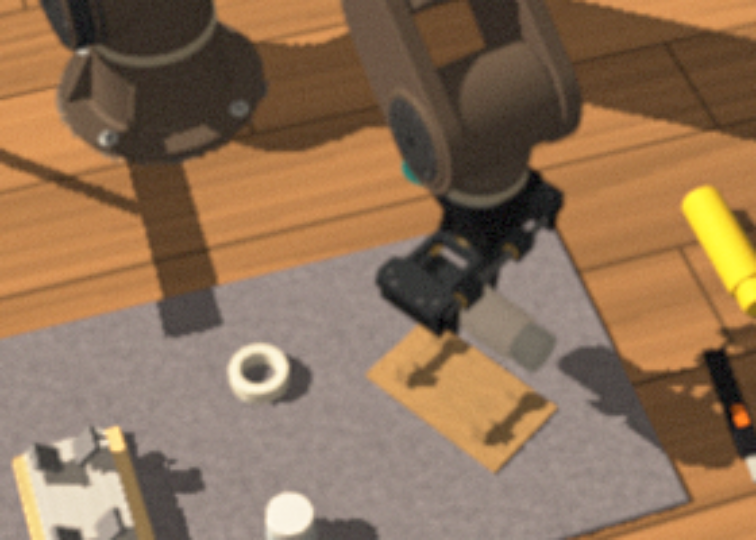

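The picture shows the flask held at (510,330) above the empty insert (460,400), with the cap outward. I'll carry it over the cradle.

Emit:
step_arm:
  increments:
    - {"slide":[-0.02,0.043,0],"roll":0.06}
    - {"slide":[-0.04,0.087,0],"roll":0.16}
    - {"slide":[-0.06,0.13,0],"roll":0.28}
    - {"slide":[-0.081,0.175,0],"roll":0.4}
    - {"slide":[-0.102,0.22,0],"roll":0.482}

```text
t: 6.75
eef_pos: [553.0, -47.5, 147.2]
tcp_rot: [3.142, 0.001, 0.056]
ft_force: [0.7, 0.2, -2.2]
opening: 0.476
grip_force: 30.0
```

```bash
python3 -c "
from h import *
go(569,-190,150,.0585)"
```

```text
t 6.75 pos [553.  -47.5 147.2] yaw [3.142e+00 1.000e-03 5.600e-02] slide mm [  8.1 143.1  -2.8] roll -0.003 F [ 0.7  0.2 -2.2] open 0.476 grip 30.0
```

Emit:
step_arm:
  increments:
    - {"slide":[0.002,0.045,0],"roll":0}
    - {"slide":[0.005,0.09,0],"roll":0}
    - {"slide":[0.008,0.13,0],"roll":0}
    - {"slide":[0.008,0.143,0],"roll":0}
    - {"slide":[0.008,0.143,0],"roll":0}

```text
t: 7.38
eef_pos: [569.2, -188.3, 147.1]
tcp_rot: [-3.141, 0.001, 0.058]
ft_force: [0.2, 0.7, -2.5]
opening: 0.478
grip_force: 30.0
```

Emit:
step_arm:
  increments:
    - {"slide":[0,0,0],"roll":0}

```text
t: 7.5
eef_pos: [569.4, -187.0, 147.5]
tcp_rot: [-3.141, 0.001, 0.06]
ft_force: [0.9, 0.7, -2.6]
opening: 0.476
grip_force: 30.0
```

Run:
```python
from h import *
go(569,-190,150,.0585)
P=state()['eef_pos']; th=.0585; e=np.array([np.cos(th),np.sin(th)]);f=np.array([-e[1],e[0]])
for n in ('scene','top'):
    c=imaging.read_camera(n)
    if n=='scene': cv2.imwrite('pics/s3.png',cv2.resize(c['color'][180:350,120:320,::-1],None,fx=3.5,fy=3.5))
    W=cloud(c).reshape(-1,3)
    q=W[:,:2]-P[:2]; s=q@e; k=q@f
    m=(abs(k)<30)&(abs(s)<120)&(W[:,2]>150)&(W[:,2]<210)&(abs(s)>22)
    for sg in (-1,1):
        i=m&(s*sg>0)&(abs(s)<58)
        if i.sum()<10: print(n,sg,i.sum()); continue
        # fit circle R=23 axis: k0,z0 slope
        from scipy.optimize import least_squares
        fun=lambda x:np.hypot(k[i]-x[0],W[i,2]-x[1])-23
        r=least_squares(fun,[0,169],loss='soft_l1'); a=m&(s*sg>0)
        print(n,sg,i.sum(),'smid',s[i].mean().round(1),'k0,z0',r.x.round(1),'end',np.percentile(s[a]*sg,99).round(1))
```

```text
t 7.5 pos [ 569.4 -187.   147.5] yaw [-3.141e+00  1.000e-03  6.000e-02] slide mm [-0.6  3.  -2.5] roll 0.001 F [ 0.9  0.7 -2.6] open 0.476 grip 30.0
scene -1 8
scene 1 266 smid 40.3 k0,z0 [ -0.7 164.5] end 93.1
top -1 0
top 1 0
```

View pics/s3.png

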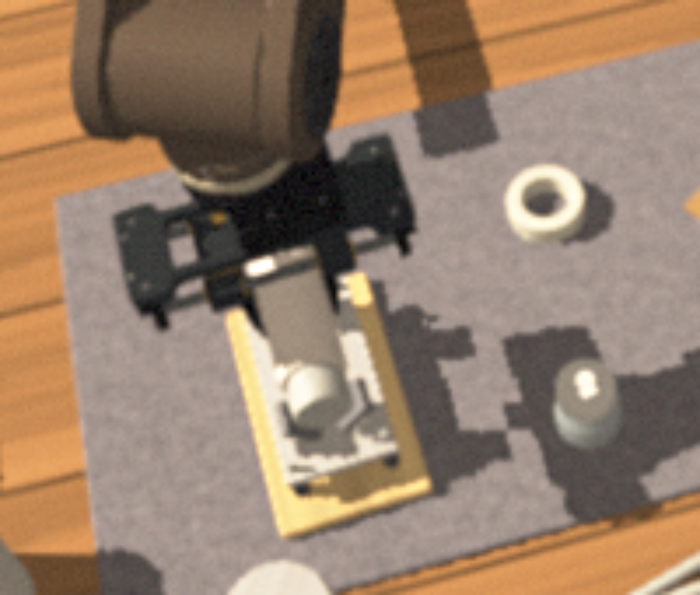

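The flask hangs over the V with the cap toward the viewer (315,395), and jar and tape are untouched. I'll trim slightly and descend to just above contact.

Emit:
step_arm:
  increments:
    - {"slide":[-0.002,0.003,0.01],"roll":0}
    - {"slide":[-0.003,0.003,0.03],"roll":0}
    - {"slide":[-0.003,0.003,0.048],"roll":0}
    - {"slide":[-0.003,0.003,0.058],"roll":0}
    - {"slide":[-0.003,0.003,0.058],"roll":0}

```text
t: 8.22
eef_pos: [566.5, -191.1, 88.9]
tcp_rot: [-3.141, 0.001, 0.059]
ft_force: [0.2, 0.2, -2.1]
opening: 0.481
grip_force: 30.0
```

Emit:
step_arm:
  increments:
    - {"slide":[0,0,0],"roll":0}
    - {"slide":[0,0,0],"roll":0}

```text
t: 8.48
eef_pos: [567.0, -191.4, 90.3]
tcp_rot: [3.141, -0.001, 0.059]
ft_force: [0.1, -0.0, -1.8]
opening: 0.48
grip_force: 30.0
```

```bash
python3 -c "
from h import *
go(566.5,-190,80,.0585)"
```

```text
t 8.47 pos [ 567.  -191.4   90.3] yaw [ 3.141e+00 -1.000e-03  5.900e-02] slide mm [-0.5 -1.5 10.3] roll 0.0 F [ 0.1 -0.  -1.8] open 0.48 grip 30.0
```

Down 10 mm in 2 mm rows, reading the force.

Emit:
step_arm:
  increments:
    - {"slide":[0,-0.001,0.002],"roll":0}
    - {"slide":[0,-0.001,0.004],"roll":0}
    - {"slide":[0,-0.001,0.006],"roll":0}
    - {"slide":[0,-0.001,0.008],"roll":0}
    - {"slide":[0,-0.001,0.008],"roll":0}

```text
t: 9.1
eef_pos: [566.6, -190.3, 81.4]
tcp_rot: [-3.142, 0.0, 0.059]
ft_force: [0.4, -0.4, -1.1]
opening: 0.476
grip_force: 30.0
```

Emit:
step_arm:
  increments:
    - {"slide":[0,0,0.001],"roll":0}
    - {"slide":[0,0,0.002],"roll":0}
    - {"slide":[0,0,0.003],"roll":0}
    - {"slide":[0,0,0.003],"roll":0}

```text
t: 9.6
eef_pos: [566.8, -190.4, 79.0]
tcp_rot: [3.141, -0.0, 0.059]
ft_force: [-1.7, 1.0, 4.1]
opening: 0.478
grip_force: 30.0
```

Emit:
step_arm:
  increments:
    - {"slide":[0,0,0],"roll":0}
    - {"slide":[0,0,0.001],"roll":0}
    - {"slide":[0,0,0.002],"roll":0}
    - {"slide":[0,0,0.003],"roll":0}
    - {"slide":[0,0,0.003],"roll":0}

```text
t: 10.22
eef_pos: [566.8, -190.4, 75.7]
tcp_rot: [3.141, -0.0, 0.059]
ft_force: [-1.5, 0.4, 6.6]
opening: 0.48
grip_force: 30.0
```

Emit:
step_arm:
  increments:
    - {"slide":[0,0,0.001],"roll":0}
    - {"slide":[0,0,0.002],"roll":0}
    - {"slide":[0,0,0.003],"roll":0}
    - {"slide":[0,0,0.003],"roll":0}
    - {"slide":[0,0,0.003],"roll":0}

```text
t: 10.85
eef_pos: [566.9, -190.4, 72.9]
tcp_rot: [3.141, -0.0, 0.059]
ft_force: [-2.5, -0.8, 7.7]
opening: 0.479
grip_force: 30.0
```

Emit:
step_arm:
  increments:
    - {"slide":[0,0,0.001],"roll":0}
    - {"slide":[0,0,0.002],"roll":0}
    - {"slide":[0,0,0.003],"roll":0}
    - {"slide":[0,0,0.003],"roll":0}
    - {"slide":[0,0,0.003],"roll":0}

```text
t: 11.48
eef_pos: [566.9, -190.5, 70.2]
tcp_rot: [3.141, -0.001, 0.059]
ft_force: [-2.9, 0.2, 10.3]
opening: 0.476
grip_force: 30.0
```

Run:
```python
from h import *
go(566.9,-190.4,70,.0585)
c=imaging.read_camera('scene'); cv2.imwrite('pics/s4.png',cv2.resize(c['color'][220:350,140:300,::-1],None,fx=4.5,fy=4.5,interpolation=cv2.INTER_CUBIC))
th=.0585; e=np.array([np.cos(th),np.sin(th)]);f=np.array([-e[1],e[0]])
W=cloud(c).reshape(-1,3); q=W[:,:2]-[569,-190]; s=q@e; k=q@f
from scipy.optimize import least_squares
for a,b in ((25,45),(40,60)):
    i=(s>a)&(s<b)&(abs(k)<20)&(W[:,2]>95)&(W[:,2]<125)
    r=least_squares(lambda x:np.hypot(k[i]-x[0],W[i,2]-x[1])-23,[0,90],loss='soft_l1'); print(i.sum(),'axis k,z',r.x.round(1))
i=(abs(k)<25)&(W[:,2]>88)&(s>50)&(s<130)&(W[:,2]<125); print('cap end s',np.percentile(s[i],[95,99]).round(1))
i=(abs(s-45)<12)&(abs(k)>26)&(abs(k)<34)&(W[:,2]>60); print('cheek top',np.percentile(W[i,2],[50,80,90,98]).round(1))
for _ in range(6): print(state()['ft_force'].round(1), end=' '); imaging.read_camera('top')
```

```text
t 11.47 pos [ 566.9 -190.5   70.2] yaw [ 3.141e+00 -1.000e-03  5.900e-02] slide mm [ 0.  -0.1  0.2] roll 0.0 F [-2.9  0.2 10.3] open 0.476 grip 30.0
120 axis k,z [-1.4 87. ]
123 axis k,z [-2.3 87.2]
cap end s [89.6 90.8]
cheek top [242.5 380.4 385.3 389.9]
[-2.   0.5  9.3] [-2.6  0.7 10.2] [-2.4  1.   9.9] [-2.   0.3  9.1] [-2.6  1.  11.2] [-2.5  0.  10.6]
```

View pics/s4.png

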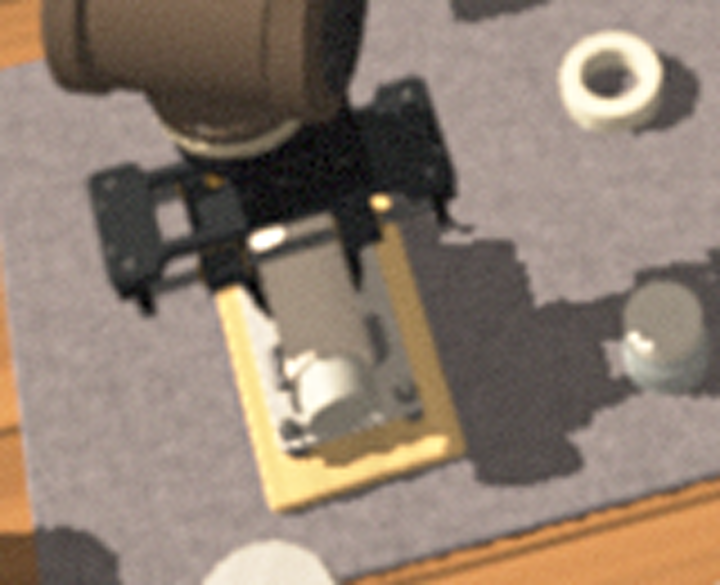

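The picture shows the flask bedded between the cheeks with the cap at (335,385). The axis is about 10 mm down, the barrel is centred (cap end at 90 mm, 89 expected), the push is about 10 N, and tape and jar are in place. I'm handing in.

```bash
python3 -c "
from h import *
print(env.job_done())"
```

```text
the job is handed in; nothing more can be done
None
```

I handed the job in with the flask lying centred in the V and the arm still holding it pressed about 10 mm down, with the tape and jar not moved; the hand-in gave no verdict back.

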